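# Open the clamshell fixture and move the bush to the measuring table

## Task

In the measuring room, swing the lid of the clamshell holding fixture up and over past vertical so that it stays open by itself, then lift the steel bush out and stand it upright in the middle of the square white measuring table. Set the bush down gently, do not drop it, and leave the lid open.

Things in the scene. Friction and masses are not known exactly. Their poses are not given: they have to be found in the camera images.
- fixture: Fixed clamshell fixture with a flat aluminium lid. Origin: underside of its steel base plate, below the bush's middle; +x points to the hinge, y along it, z up. Base x -65 to 110, y -60 to 60, 14 mm thick; pin in the bush 22 mm across, 8 high. Hinge axis at x 80, z 58 (ears to z 64). Two posts, 12 mm square, at x -42, y 50 and -50, to z 52. Closed lid: x -50 to 65, y -58 to 58, z 53 to 63.
- lid (a joint): Lid angle, rad: 0 closed, 1.57 vertical, 1.95 at its open stop. Free: falls shut below 1.5, open beyond 1.65; 2 N at the handle. Handle: round bar, diameter 12 mm, parallel to the hinge, in the lid's plane 40 mm ahead of its free edge (34 mm open gap), 170 mm from the hinge axis; closed at fixture x -90, y 0, z 58; clear over y -40 to 40 between its arms. Opening, it goes up and to fixture +x.
- bush: Plain steel bush, a thick ring standing upright under the lid: outside diameter 50 mm, bore 28 mm, 36 mm tall, 0.3 to 0.5 kg. Origin: centre of its underside; z up along its bore. It starts over the fixture's pin, underside 14 mm above the bench, 3 mm clear of the closed lid. The wider, lower dark ring on the bench is another thing.
- stage: Fixed square measuring table: a white plate 120 x 120 mm, 18 mm thick, flat top 60 mm above the bench, on a black stage with two micrometer screws reaching 97 mm from the centre towards -x and -y, at most 35 mm high. Origin: below the plate's centre, at bench height; x and y along the plate's sides, z up.
Mind the look-alikes: they are no part of the job. What is shaped like the bush but brown is not meant.

How it is judged:
By the outcome, as a careful person would: the job done as asked, in the order asked, and still so for the second after the job is handed in, with the robot touching nothing.
It also fails if it takes over 56 s, if anything falls off the work surface, if the arm or the gripper's body presses on something with over 40 N, if the wrist force passes 120 N, or if a joint passes its speed limit or range.

## Robot

A 6-joint arm with a two-finger parallel gripper is mounted at the origin on the work surface. World frame = base frame: x ahead of the robot, y to its left, z up, the work surface at z = 0. Lengths are in m, angles in rad, forces in N, time in s.
With the tool pointing down it reaches from about 0.325 to 0.775 m from the base axis. Payload 5.5 kg.
Tool frame: the origin (TCP) lies between the finger pads; the fingertips stand 11 mm ahead of it and the grasp point (between the pads) lies 8 mm behind it; z points along the fingers, y is the line along which they close (so a half turn about z gives the same grasp; the last joint's range is limited). The gripper opens to 85 mm and grips with 20 to 120 N. Pads are 22 mm wide; open, the fingers measure 114 mm over their backs; the gripper's body (76 mm by 85 mm) begins 54 mm behind the grasp point. The pads swing forward as they close: fully open they stand 13 mm farther back than shut.
Start: joints at [1.204, 0.091, 1.231, -0, 1.82, -0.057], TCP at [0.183, 0.571, 0.242] pointing down, gripper open.
Joint ranges: [-2.87, 2.87], [-0.86, 2.18], [0.17, 2.46], [-1.51, 4.65], [0.06, 2.69], [-2.65, 2.65]. Speed limits (rad/s): [2.57, 2.57, 3.01, 3.14, 3.14, 3.14].

## Interface

Orientations are given as a 3x3 rotation matrix whose columns are the frame's x, y, z axes.
In Python, from bench import reach, line_to, set_joints, gripper_to, dwell, inverse_kinematics, get_state, capture, camera_info, MotionError, sign_off gives the robot as it stands. The module is installed in compiled form; this text tells all that it offers. Calls block until the motion is done:
- reach(position, orientation): joint-space move of the TCP to a pose.
- line_to(position, rot=None, rate=0.15): straight line of the TCP; rot=None keeps the orientation; rate is the mean speed in m/s.
- set_joints(angles): joint-space move.
- gripper_to(opening): finger opening in m; the grip force is fixed at half the most; returns when the fingers have stopped.
- dwell(seconds).
- inverse_kinematics(position, orientation): joint angles nearest the present ones, or None.
- get_state(): the state.
- capture(name): name is "side" or "top"; returns the picture (400x640x3 uint8, red, green, blue); there is no depth.
- camera_info(name): a dict with "fovy" (degrees; the focal length in pixels is half the picture's height over the tangent of half this angle, whatever the lens; pixels are square), "cx", "cy" (the principal point, pixels), "D" ([k1, k2, p1, p2, k3] as OpenCV has them; the pictures are not rectified), "world_from_camera" (4x4, takes a point from camera to world coordinates). Camera axes: x right, y up, looking along -z (the intrinsics and any distortion apply to the point x, -y, -z); pixel columns grow to the right and rows downward; lengths in m; the calibration is good to about 2 mm. A picture is of the moment at which its call begins. camera_info takes no time and is no camera call.
A pose or a line that the arm cannot do raises MotionError and nothing moves.
- sign_off(): hands the job in; it is judged then, once.
The state is a dict: "time": time; "joint_positions": joint angles; "dq": joint speeds; "effort": joint torques, N m; "position": TCP position; "orientation": TCP orientation; "ft_force": force on the tool from outside, world axes, zero at the start; "torque": the same for the moment, N m; "finger_gap": finger opening in m; "grip_force": force on a finger pad.
Only numpy, scipy, OpenCV 4.12 (cv2) and the standard library are available. Lean on these libraries where they do the work, as an engineer would, in place of code of your own. Each camera call takes 0.05 s, during which the arm holds its last target. There are 200 camera calls.

## Working session

There is one attempt and no reset: what is moved stays moved. The work goes in short steps, each a Python script; the robot and the scene stay as the last script left them, time stands still between calls to the robot, and variables do not carry over. Pictures are saved under pics/ and viewed, at most 10 in all, crops included, and the job is handed in when it is done.

```bash
mkdir -p pics; python3 - <<'E'
from bench import *
import cv2
for n in("top","side"):
    im=capture(n); cv2.imwrite(f"pics/{n}0.png",im[:,:,::-1]); i=camera_info(n); print(n,i)
print(get_state()["time"])
E
```

```text
top {'fovy': 50.56155682780555, 'cx': 322.5077246859019, 'cy': 206.58966497229943, 'D': array([-0.01693939,  0.        ,  0.        ,  0.        ,  0.        ]), 'world_from_camera': array([[-0.00767109,  0.99658632, -0.08220007,  0.44617762],
       [-0.99971599, -0.009498  , -0.02185719, -0.03344994],
       [-0.02256331,  0.08200905,  0.99637614,  0.97211603],
       [ 0.        ,  0.        ,  0.        ,  1.        ]])}
side {'fovy': 46.55088706427841, 'cx': 317.64141384678146, 'cy': 199.45362009564673, 'D': array([-0.00659803,  0.        ,  0.        ,  0.        ,  0.        ]), 'world_from_camera': array([[ 0.92671181,  0.21751203, -0.30642086,  0.24031284],
       [-0.37552032,  0.50616726, -0.77638856, -0.6754977 ],
       [-0.01377365,  0.8345557 ,  0.55075136,  0.5197327 ],
       [ 0.        ,  0.        ,  0.        ,  1.        ]])}
0.1
```

View pics/top0.png

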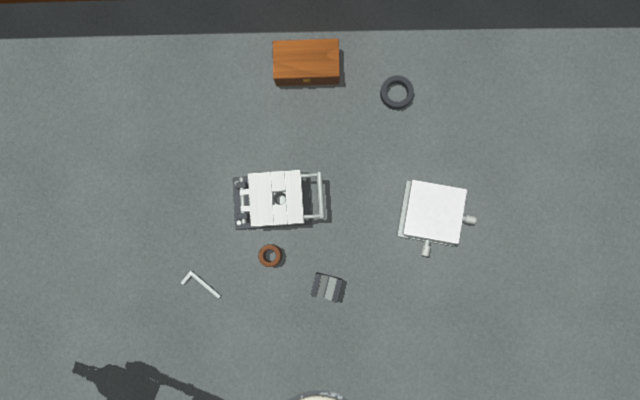

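View pics/side0.png

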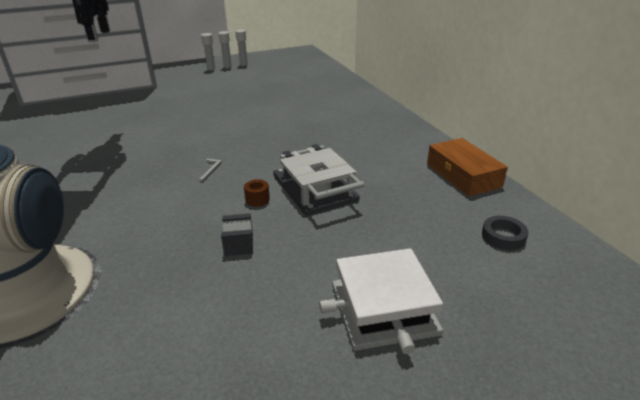

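The top view shows the fixture with its lid at about (276,198). Its handle is to the right at x≈320 (world -y) and its hinge is at x≈243. The white plate is at (436,212), and the brown ring at (270,255) and dark ring at (397,92) are decoys. The side view agrees.

```bash
cat > h.py <<'E'
from bench import *
import numpy as np, cv2
def cast(name,px,z):
    i=camera_info(name); f=200/np.tan(np.radians(i["fovy"]/2))
    K=np.array([[f,0,i["cx"]],[0,f,i["cy"]],[0,0,1]])
    u=cv2.undistortPoints(np.float64(px).reshape(-1,1,2),K,i["D"]).reshape(-1,2)
    T=i["world_from_camera"]; d=np.c_[u[:,0],-u[:,1],-np.ones(len(u))]@T[:3,:3].T; o=T[:3,3]
    return o+d*((z-o[2])/d[:,2])[:,None]
def snap(name,fn,crop=None,s=1):
    im=capture(name); c=im if crop is None else im[crop[1]:crop[3],crop[0]:crop[2]]
    cv2.imwrite("pics/"+fn,cv2.resize(c,None,fx=s,fy=s,interpolation=cv2.INTER_CUBIC)[:,:,::-1]); return im
E
python3 - <<'E'
from h import *
np.set_printoptions(precision=4,suppress=True)
im=cv2.imread("pics/top0.png"); g=im.min(2)
m=(g>185).astype(np.uint8)
mo=cv2.morphologyEx(m,cv2.MORPH_OPEN,np.ones((11,11)))
for nm,r,z in (("lid",(225,150,345,245),.063),("plate",(385,165,490,265),.06)):
    for k,mm in (("raw",m),("open",mo)):
        w=np.zeros_like(m); w[r[1]:r[3],r[0]:r[2]]=mm[r[1]:r[3],r[0]:r[2]]
        c=cv2.findContours(w,0,2)[0]
        if not c: continue
        c=max(c,key=cv2.contourArea)
        P=cast("top",c.reshape(-1,2),z)[:,:2]
        R=cv2.minAreaRect(P.astype(np.float32)*1000); print(nm,k,R,cv2.boxPoints(R).round(1).tolist())
c=cv2.resize(im[155:245,225:340],None,fx=6,fy=6,interpolation=cv2.INTER_CUBIC); cv2.imwrite("pics/fx.png",c)
E
```

```text
lid raw ((542.0267944335938, 89.80620574951172), (115.72591400146484, 150.05459594726562), 3.322028160095215) [[479.8999938964844, 161.39999389648438], [488.6000061035156, 11.600000381469727], [604.0999755859375, 18.299999237060547], [595.4000244140625, 168.10000610351562]]
lid open ((542.0668334960938, 88.81292724609375), (115.76270294189453, 113.53086853027344), 3.2523207664489746) [[481.1000061035156, 142.1999969482422], [487.5, 28.899999618530273], [603.0999755859375, 35.400001525878906], [596.5999755859375, 148.8000030517578]]
plate raw ((509.3440856933594, -255.04556274414062), (119.30806732177734, 118.92799377441406), 79.25534057617188) [[439.79998779296875, -302.6000061035156], [556.5999755859375, -324.70001220703125], [578.9000244140625, -207.5], [462.0, -185.39999389648438]]
plate open ((509.3695068359375, -255.03585815429688), (119.32701873779297, 118.89643859863281), 79.29736328125) [[439.8999938964844, -302.6000061035156], [556.7000122070312, -324.70001220703125], [578.9000244140625, -207.5], [462.0, -185.39999389648438]]
```

View pics/fx.png

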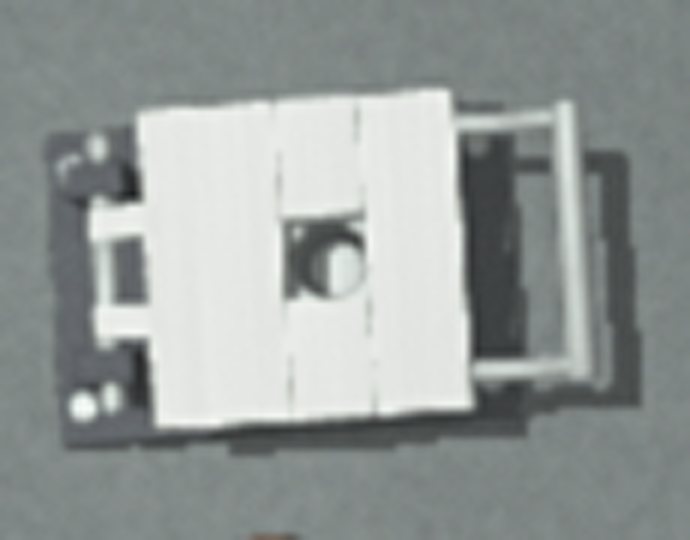

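```bash
cat >> h.py <<'E'
np.set_printoptions(precision=4,suppress=True)
FX=np.array([-.0567,.9984,0]); FY=np.array([-.9984,-.0567,0]); O=np.array([.5425,.0813,0])
def W(x,y,z): return O+(x*FX+y*FY+np.array([0,0,z*1000]))/1000 if 0 else O+FX*x/1000+FY*y/1000+np.array([0,0,z/1000])
def R(y): z=np.array([0,0,-1.]); return np.c_[np.cross(y,z),y,z]
def bar(t,r=170): return W(80-r*np.cos(t),0,58+r*np.sin(t))
def st(l=""):
    s=get_state(); print(l,round(s["time"],2),s["position"],"F",s["ft_force"],"gap",round(s["finger_gap"],4),"grip",s["grip_force"]); return s
E
python3 - <<'E'
from h import *
for s in(1,-1):
    for t in(0,.8,1.9): print(s,t,inverse_kinematics(bar(t),R(s*FX)))
    print(s,"bush",inverse_kinematics(W(0,0,30),R(s*FY)),inverse_kinematics(np.array([.5094,-.255,.076]),R(s*FY)))
E
```

```text
1 0 [-0.0777 -0.0057  1.6581 -0.      1.4892 -1.7053]
1 0.8 [ 0.0164 -0.0569  1.4904 -0.      1.7081 -1.6112]
1 1.9 [ 0.3249  0.025   1.3407 -0.      1.7759 -1.3026]
1 bush None [-0.5238  0.0416  1.5776 -0.      1.5224  2.561 ]
-1 0 [-0.0777 -0.0057  1.6581 -0.      1.4892  1.4363]
-1 0.8 [ 0.0164 -0.0569  1.4904 -0.      1.7081  1.5304]
-1 1.9 [ 0.3249  0.025   1.3407 -0.      1.7759  1.839 ]
-1 bush [ 0.0867  0.0182  1.6855 -0.      1.4379  0.03  ] [-0.5238  0.0416  1.5776 -0.      1.5224 -0.5806]
```

```bash
python3 - <<'E'
from h import *
Rb=R(FX); p=bar(0)
gripper_to(.034)
reach(p+[0,0,.09],Rb); st("above")
line_to(p+[0,0,.03]); st()
snap("top","a1.png",(225,120,405,255),4); 
snap("side","a2.png",(230,100,430,250),4)
E
python3 -c "
import cv2,numpy as np
a=cv2.imread('pics/a1.png');b=cv2.imread('pics/a2.png')
a=cv2.resize(a,(400,300));b=cv2.resize(b,(400,300));cv2.imwrite('pics/a.png',np.hstack([a,b]))"
```

```text
above 3.11 [ 0.5477 -0.0078  0.1482] F [ 0.2875 -0.0942  0.1129] gap 0.0337 grip 0.0
 3.66 [ 0.5477 -0.0083  0.0883] F [ 0.9226 -0.4254  0.2801] gap 0.0338 grip 0.0
```

View pics/a2.png

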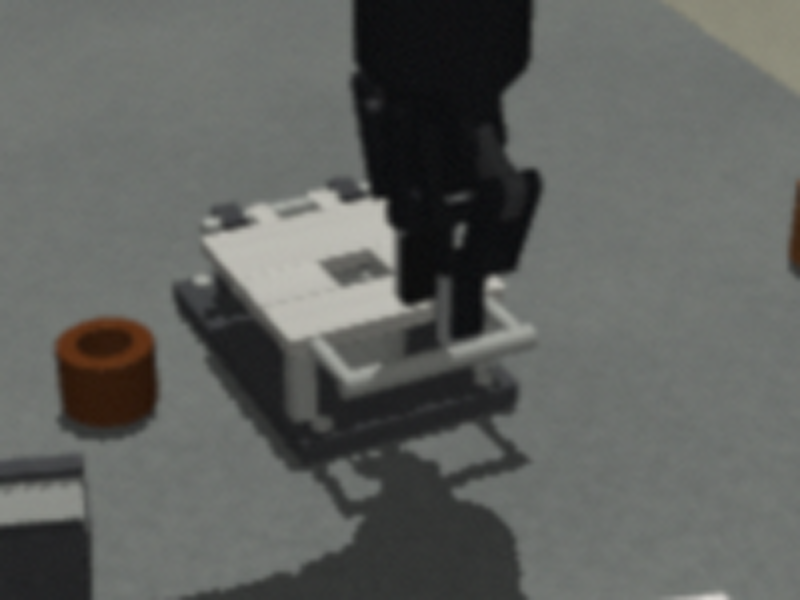

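The fingers are about 30 mm above the handle bar (bar at about 440,365 in the crop), one on each side of it and centred between its arms. Next I descend and grip.

```bash
python3 - <<'E'
from h import *
p=bar(0)
for dz in(.015,0):
    line_to(p+[0,0,dz],rate=.08)
    s=st("down")
    if abs(s["ft_force"][2])>6: raise SystemExit("contact")
gripper_to(.0); s=st("grip"); dwell(.2); s=st("grip")
E
```

```text
down 4.09 [ 0.5471 -0.0085  0.0721] F [-1.5184  0.006  -0.2985] gap 0.0339 grip 0.0
down 4.42 [ 0.547  -0.0085  0.0569] F [0.4357 0.0145 0.1121] gap 0.0336 grip 0.0
grip 4.77 [ 0.5478 -0.0098  0.0585] F [-0.4583 -4.9567  0.1725] gap 0.0098 grip 58.57082784175873
grip 4.97 [ 0.5478 -0.0098  0.0585] F [-0.1273 -5.2441 -0.0523] gap 0.0093 grip 58.575902581214905
```

```bash
python3 - <<'E'
from h import *
d=-.0015*FX
for t in np.linspace(0.1,1.86,10):
    line_to(bar(t)+d,rate=.12); s=st(f"{t:.2f}")
    if np.linalg.norm(s["ft_force"])>35: print("stop"); break
snap("side","b.png",(180,20,480,270),2.4)
E
```

```text
0.10 5.26 [ 0.5478 -0.0091  0.0753] F [ 0.0529 -0.2503 -0.7957] gap 0.0093 grip 58.47601532936096
0.30 5.68 [ 0.5475 -0.0031  0.1073] F [ 0.9805 -3.4388 -1.6766] gap 0.0093 grip 58.62484931945801
0.49 6.11 [0.5469 0.0086 0.1379] F [ 1.3131 -8.0757  0.4545] gap 0.0095 grip 58.85415315628052
0.69 6.53 [0.5455 0.0261 0.1665] F [ -2.8592 -11.6113   6.8232] gap 0.0094 grip 59.07510280609131
0.88 6.96 [0.5442 0.0486 0.1911] F [ -4.7346 -13.7413  12.101 ] gap 0.0095 grip 59.33644115924835
1.08 7.38 [0.5428 0.0762 0.2117] F [ -6.876  -14.9191  18.8598] gap 0.0094 grip 59.31474030017853
1.27 7.81 [0.5408 0.1095 0.2245] F [-17.5346 -10.0741  21.778 ] gap 0.0089 grip 63.400222063064575
1.47 8.23 [0.5388 0.1435 0.2302] F [-10.2911  -3.7251  12.6422] gap 0.0092 grip 63.919934034347534
1.66 8.66 [0.5369 0.1775 0.229 ] F [-3.0329  2.7868 13.3272] gap 0.0093 grip 65.72276473045349
1.86 9.08 [0.5348 0.2102 0.2212] F [-10.466    1.3045   7.5007] gap 0.0092 grip 67.0465350151062
```

View pics/b.png

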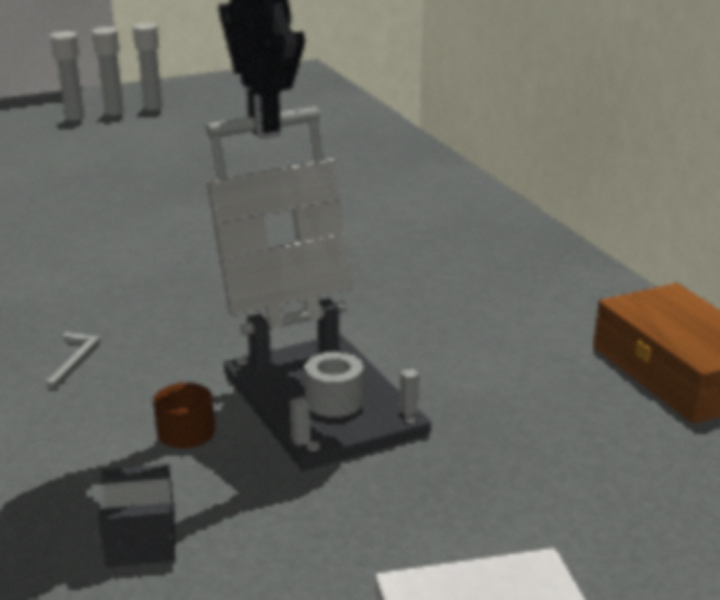

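The lid is past vertical, held at the handle, and the grey bush stands exposed at about (333,383). I release, retreat upwards and locate the bush.

```bash
python3 - <<'E'
from h import *
gripper_to(.05); st("rel")
p=np.array(get_state()["position"]); line_to(p+[0,0,.09],rate=.2); st("up")
gripper_to(.085)
line_to(np.array([.44,-.12,.32]),rate=.3); st("away")
im=snap("top","c.png",(200,140,350,250),5)
snap("side","c2.png")
E
```

```text
rel 9.6 [0.5353 0.2079 0.2205] F [ 0.4625  0.1847 -0.1634] gap 0.05 grip 0.0
up 10.2 [0.5354 0.2079 0.3096] F [ 0.593   0.4516 -0.3624] gap 0.0502 grip 0.0
away 11.93 [ 0.4401 -0.1193  0.32  ] F [-0.2403  0.0662  0.3736] gap 0.0852 grip 0.0
```

View pics/c.png

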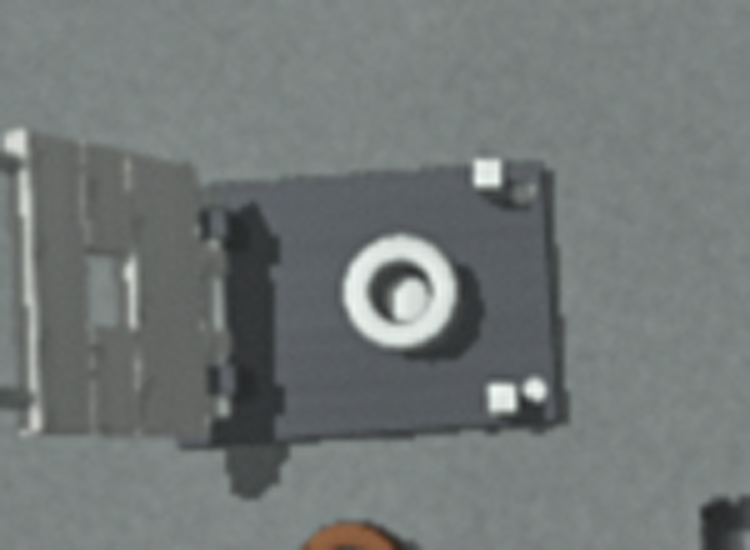

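View pics/c2.png

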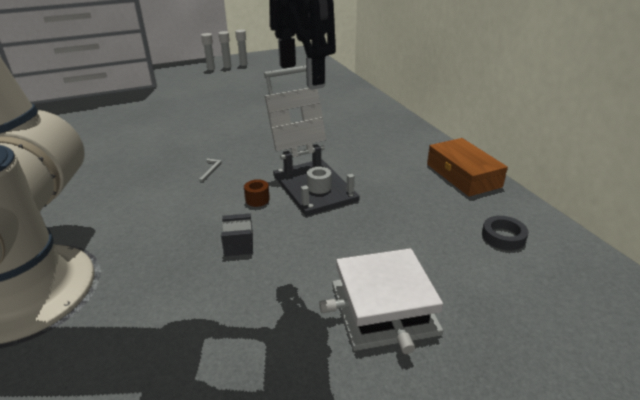

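The lid stays open by itself, and the bush ring is at about (280,198) in the full top image. I'll measure it and pick it.

```bash
python3 - <<'E'
from h import *
im=capture("top"); m=(im.min(2)>170).astype(np.uint8); w=np.zeros_like(m); w[180:216,262:298]=m[180:216,262:298]
c=max(cv2.findContours(w,0,2)[0],key=cv2.contourArea); P=cast("top",c.reshape(-1,2),.050)[:,:2]
(cx,cy),r=cv2.minEnclosingCircle(np.float32(P*1000)); e=cv2.fitEllipse(np.float32(P*1000)); print(cx,cy,r,e,W(0,0,0))
b=np.array([e[0][0],e[0][1],0])/1000
if np.linalg.norm(b-O)>.006 or not 44<2*r<56: raise SystemExit("check")
b=.5*(b+O-.0015*FX); b[2]=0; print("b",b)
Rg=R(-FY)
reach(b+[0,0,.16],Rg); st("above")
line_to(b+[0,0,.07],rate=.15); s=st()
line_to(b+[0,0,.031],rate=.06); s=st("down")
if abs(s["ft_force"][2])>6: raise SystemExit("contact")
gripper_to(.04); s=st("grip")
E
```

```text
542.6898193359375 81.39295196533203 23.723886489868164 ((542.5974731445312, 81.27618408203125), (45.49746322631836, 46.5072135925293), 39.77027893066406) [0.5425 0.0813 0.    ]
b [0.5426 0.0805 0.    ]
above 13.82 [0.5427 0.0804 0.1604] F [-0.6601  0.3773 -1.1676] gap 0.0848 grip 0.0
 14.57 [0.5432 0.0805 0.0711] F [-0.3426  0.3572  0.6756] gap 0.0851 grip 0.0
down 15.38 [0.5428 0.0806 0.0312] F [-0.616   0.3749 -0.3065] gap 0.0853 grip 0.0
grip 15.81 [0.5431 0.0806 0.032 ] F [-0.1886 -0.5587  4.9766] gap 0.0488 grip 63.01075927913189
```

```bash
python3 - <<'E'
from h import *
p=np.array([.5427,.0805,0]); s0=np.array([.5094,-.2555,0])
line_to(p+[0,0,.06],rate=.08); st("lift")
line_to(p+[0,0,.19],rate=.2); s=st("up")
if s["finger_gap"]<.045: raise SystemExit("lost")
line_to(s0+[0,0,.19],rate=.2); st("over")
line_to(s0+[0,0,.10],rate=.15); dwell(.3); st("low")
line_to(s0+[0,0,.084],rate=.05); dwell(.3); f0=np.mean([get_state()["ft_force"][2] for _ in range(3)]); st("near")
snap("side","d.png",(270,170,490,370),3)
E
```

```text
lift 16.32 [0.5428 0.0805 0.0603] F [-0.144   0.0009 -4.7787] gap 0.0482 grip 62.63660464435816
up 17.12 [0.5421 0.0804 0.1881] F [ 0.2098 -0.304  -4.939 ] gap 0.0485 grip 62.69555624574423
over 18.97 [ 0.5096 -0.2547  0.1901] F [ 0.3921 -0.0077 -4.0897] gap 0.0488 grip 62.676240764558315
low 20.02 [ 0.5098 -0.2558  0.1011] F [-1.0553  0.1716 -4.7983] gap 0.0488 grip 62.66709040850401
near 20.78 [ 0.5096 -0.2556  0.0843] F [ 0.6662 -0.0065 -4.0845] gap 0.049 grip 62.6542516797781
```

View pics/d.png

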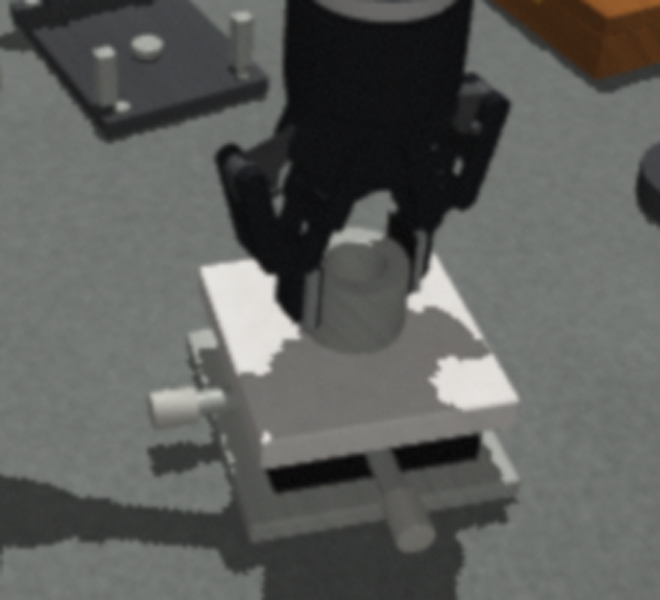

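The bush hangs upright about 5 mm above the plate, near its middle, at about (362,300) in the crop. I lower it in small steps until contact.

```bash
python3 - <<'E'
from h import *
s0=np.array([.5094,-.2555,0])
for z in np.arange(.083,.0725,-.001):
    line_to(s0+[0,0,z],rate=.03); dwell(.15)
    f=np.mean([get_state()["ft_force"][2]]); print(round(z,4),round(f,2))
    if f>2: break
st("contact")
gripper_to(.062); dwell(.1); st("rel")
gripper_to(.085)
line_to(s0+[0,0,z+.12],rate=.12)
line_to(np.array([.40,-.05,.30]),rate=.3); s=st("away")
im=snap("top","e1.png"); snap("side","e2.png")
a=cv2.imread("pics/e1.png")[140:275,200:500]; b=cv2.imread("pics/e2.png")[50:370,240:480]
cv2.imwrite("pics/e.png",np.hstack([cv2.resize(a,(500,225)).copy() if 0 else cv2.copyMakeBorder(cv2.resize(a,(500,225)),0,175,0,0,0),cv2.resize(b,(300,400))]))
E
```

```text
0.083 -4.35
0.082 -4.22
0.081 -4.09
0.08 -4.26
0.079 -4.27
0.078 -3.35
0.077 5.31
contact 23.63 [ 0.5095 -0.2556  0.078 ] F [-3.6948  1.3257  5.3093] gap 0.0488 grip 63.41592617332935
rel 24.02 [ 0.5095 -0.2556  0.0768] F [ 0.1124 -0.3286  0.6107] gap 0.0621 grip 0.0
away 26.52 [ 0.4002 -0.0506  0.2988] F [ 0.3288 -0.215   0.5243] gap 0.0853 grip 0.0
```

View pics/e.png

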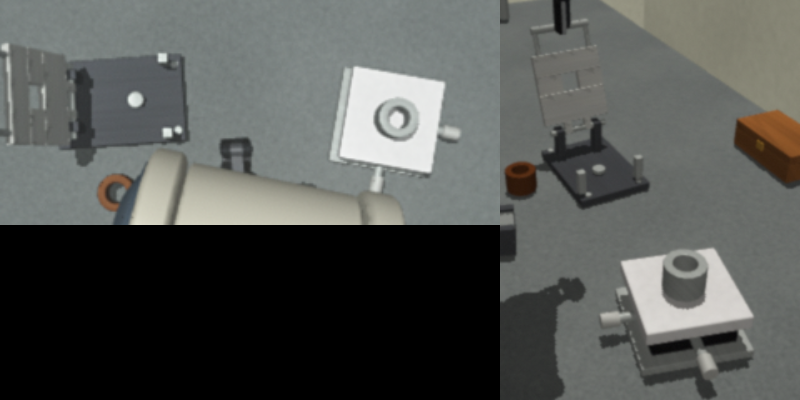

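The bush stands upright on the plate, with its ring at about (398,118) in the left panel, and the lid is open. One numeric check of centring before hand-in.

```bash
python3 - <<'E'
from h import *
g=cv2.cvtColor(cv2.imread("pics/e1.png"),cv2.COLOR_BGR2GRAY)
m=np.zeros_like(g); m[190:233,418:462]=(g[190:233,418:462]<190)
c=max(cv2.findContours(m,0,2)[0],key=cv2.contourArea); e=cv2.fitEllipse(c); print(e)
# outer edges: blend of top (z .096) and base (z .06)
print(cast("top",[e[0]],.096),cast("top",[e[0]],.078))
w=np.zeros_like(g); w[165:265,385:490]=(g[165:265,385:490]>190)
c=max(cv2.findContours(w,0,2)[0],key=cv2.contourArea); print(cv2.minAreaRect(np.float32(cast("top",c.reshape(-1,2),.06)[:,:2]*1000)))
sign_off()
E
```

```text
((437.5044250488281, 211.14193725585938), (22.60340690612793, 24.280702590942383), 102.55558013916016)
[[ 0.5068 -0.2516  0.096 ]] [[ 0.508  -0.2561  0.078 ]]
((509.330322265625, -255.05430603027344), (118.62962341308594, 118.70594024658203), 79.2566909790039)
the job is handed in; nothing more can be done
```

The job is handed in at about 27 s: the lid stays open by itself past vertical, and the bush stands upright on the white table, set down gently and within about 4 mm of its middle.

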